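Weigh the two-pot paint kit on its spring-scale handle

ROBOT

A 6-joint arm with a two-finger parallel gripper is mounted at the origin on the work surface. World frame = base frame: x ahead of the robot, y to its left, z up, the work surface at z = 0. Lengths are in m, angles in rad, forces in N, time in s.
With the tool pointing down it reaches from about 0.325 to 0.9 m from the base axis. Payload 6.1 kg.
Tool frame: the origin (TCP) lies midway between the tips of the shut fingers; the grasp point (between the pads) lies 19 mm behind it; y points along the fingers, x is the direction in which the jaws open and shut, and the axes are right-handed (so a half turn about y gives the same grasp; the last joint's range is limited). The gripper opens to 87 mm and grips with 3 to 60 N. Pads are 19 mm wide; open, the fingers measure 117 mm over their backs; the gripper's body (75 mm by 190 mm) begins 51 mm behind the grasp point.
Start: joints at [-1.349, 0.22, 1.526, -0, 1.395, -0.126], TCP at [0.213, -0.588, 0.223] pointing down, gripper open.
Joint ranges: [-2.98, 2.98], [-0.91, 2.08], [0.09, 2.57], [-1.24, 4.39], [0.2, 2.65], [-2.68, 2.68]. Speed limits (rad/s): [2.57, 2.57, 3.01, 3.14, 3.14, 3.14].

INTERFACE

Orientations are given as a rotation vector (axis times angle).
In Python, from station import bot gives the robot as it stands. Calls block until the motion is done:
- bot.goto(position, orientation): joint-space move of the TCP to a pose.
- bot.line_to(position, orientation=None, speed=0.15): straight line of the TCP; orientation=None keeps the orientation; speed is the mean speed in m/s.
- bot.set_joints(angles): joint-space move.
- bot.set_gripper(opening): finger opening in m; the grip force is fixed at half the most; returns when the fingers have stopped.
- bot.hold(seconds).
- bot.ik(position, orientation): joint angles nearest the present ones, or None.
- bot.snapshot(name): name is "scene" or "top" or "wrist"; returns (picture, depth): 420x560x3 uint8, red, green, blue; 420x560 float32, m along the optical axis (not along the pixel's ray), 0 where there is no reading.
- bot.camera_params(name): a dict with "intrinsics" (3x3 intrinsics, pixels), "R" (3x3) and "t" (3): a world point X has camera coordinates R X + t; the wrist camera has in their place "hand_eye" (4x4, takes a point from camera to tool coordinates, whose origin is the TCP and whose axes are the tool frame's). Camera axes: x right, y down, z forward; pixel columns grow to the right and rows downward; lengths in m; the calibration is good to about 2 mm. A picture is of the moment at which its call begins: read the wrist's pose just before it. camera_params takes no time and is no camera call.
A pose or a line that the arm cannot do raises bot.Unreachable and nothing moves.
- bot.close_job(): hands the job in, once; it reports no verdict.
Readings, each from a call of its own:
- bot.current_time(): time.
- bot.current_joints(): joint angles.
- bot.current_qd(): joint speeds.
- bot.current_joint_efforts(): joint torques, N m.
- bot.current_position(): TCP position.
- bot.current_ee_rot(): TCP orientation.
- bot.current_ft_force(): force on the tool from outside, world axes, zero at the start.
- bot.current_torque(): the same for the moment, N m.
- bot.current_gripper_width(): finger opening in m.
Only numpy, scipy, OpenCV 4.12 (cv2) and the standard library are available. Lean on these libraries where they do the work, as an engineer would, in place of code of your own. Each camera call takes 0.05 s, during which the arm holds its last target.

TASK

Weigh the two-pot paint kit: stand the yellow pot upright in the empty pocket of the wooden carrier, take the black crossbar of the carrier's spring-scale handle and draw it up until the whole red band on the stem just shows above the sleeve (2 cm of draw) and pause there about a second with the carrier still standing on the bench. Then lift the carrier about 10 cm clear of the bench and finish while holding it there by the crossbar, still and level, hanging freely on the scale with both pots in their pockets. Leave the other pots, the cup, the brush and the wooden blanks alone.

Things in the scene. Friction and masses are not known exactly. Their poses are not given: they have to be found in the camera images.
- carrier: wooden carrier, a base board 90 (x) by 290 (y) by 16 mm thick with a round pocket at each end of its length and an upright aluminium sleeve (22 mm diameter, top 105 mm above the bench) at its centre; loose, about 0.39 kg with the handle and without pots. Origin: centre of the underside; z up, y along the board from the empty pocket towards the blue pot's pocket. It stands at any yaw within 0.5 rad of that
- empty_pocket (a point): centre of the floor of the empty pocket: 47 mm in diameter, 8 mm deep, its floor 8 mm above the bench, 100 mm from the sleeve axis towards the carrier's -y; axes as the carrier
- blue_pocket (a point): centre of the floor of the other, equal pocket, 100 mm towards the carrier's +y, in which the blue pot stands
- handle_grip (a point): centre of the black crossbar on top of the scale handle: a bar 70 mm long (carrier's x), 16 mm thick (carrier's y), 20 mm high, its centre 150 mm above the bench when not drawn; below it only the 10 mm stem, 35 mm clear down to the sleeve. Grip it from above across its 16 mm, at its middle; axes as the carrier
- scale_handle (a joint): draw of the scale handle out of its sleeve, m: 0 = down at rest, up to the stop at 0.055. A spring pulls it back, 150 N/m (plus 0.5 N for the handle's own weight). A red band 8 mm high on the stem shows whole at a draw of 0.020. The loaded carrier lifts off the bench only at about 0.036 to 0.044 and then hangs at that draw
- yellow_center (a point): centre, half-way up, of the yellow paint pot, an upright closed cylinder 42 mm in diameter and 60 mm high, about 0.13 kg, loose on the bench; z is its axis
- blue_center (a point): centre of the blue paint pot, same shape, standing loose in its pocket of the carrier; stays there
- red_center (a point): centre of the red paint pot, same shape, on the bench; leave alone
- white_center (a point): centre of the white paint pot, same shape, on the bench; leave alone
- cup_center (a point): centre of the green glass rinse cup, 72 mm across and 85 mm high; leave alone
- brush: paint brush 170 mm long lying on the bench, blue handle; leave alone
- blanks: two thin plywood fin blanks 170 mm long in a stack 12 mm high; leave alone
Things that resemble listed ones, but are neither listed nor needed, are in the scene too. Of the things that look like the part that bears blue_center, the smallest one is meant.

How it is judged:
On the way, in this order (a step that is already met when the one before it is completed fails the run):
1. the yellow pot stands upright in the empty pocket, the carrier on the bench (horizontal distance between yellow_center and empty_pocket below 0.008 m and z of yellow_center in the frame of carrier below 0.044 m and angle between the z axis of yellow_center and the z axis of carrier, either way round below 0.15 rad and height (world z) of carrier below 0.005 m), for 0.2 s.
2. the handle is drawn to the red band (13 to 27 mm) and paused there 0.5 s, the carrier still on the bench (all of step 1 and value of joint scale_handle between 0.013 and 0.027 m), for 0.5 s.
At the end, for the whole second after the job is handed in: The fingers hold the carrier 50 to 170 mm above the bench, tilted under 0.10 rad, slower than 30 mm/s and 0.15 rad/s, hanging on the spring (draw 31 to 53 mm), the yellow and the blue pot upright on the floors of their pockets within 8 mm of centre (height (world z) of carrier between 0.05 and 0.17 m and angle between carrier's own z axis and vertical below 0.1 rad and linear speed of carrier below 0.03 m/s and angular speed of carrier below 0.15 rad/s and contact force between carrier and the fingers above 2 N and value of joint scale_handle between 0.031 and 0.0535 m and horizontal distance between yellow_center and empty_pocket below 0.008 m and z of each of yellow_center, blue_center in the frame of carrier below 0.044 m and angle between the z axis of each of yellow_center, blue_center and the z axis of carrier, either way round below 0.15 rad and horizontal distance between blue_center and blue_pocket below 0.008 m); the arm keeps its last pose, push and grip.
It fails at once if another pot, the cup, the brush or the blanks moved by more than 25 mm (distance of any of red_center, white_center, cup_center, brush, blanks from where it was at the start of the episode above 0.025 m).
It also fails if it takes over 59 s, if anything falls off the work surface, if the arm or the gripper's body presses on something with over 40 N, if the wrist force passes 120 N, or if a joint passes its speed limit or range.

## Working session

There is one attempt and no reset: what is moved stays moved. The work goes in short steps, each a Python script; the robot and the scene stay as the last script left them, time stands still between calls to the robot, and variables do not carry over. Pictures are saved under pics/ and viewed, and the job is handed in when it is done.

```bash
ls; mkdir -p pics; python3 - <<'E'
from station import bot
import cv2, numpy as np
print(bot.current_time())
for n in ["scene","top"]:
    p,d=bot.snapshot(n); cv2.imwrite(f"pics/{n}0.png",p[:,:,::-1]); np.savez(f"{n}0.npz",p=p,d=d)
    c=bot.camera_params(n); print(n,c)
print(bot.camera_params("wrist"), bot.current_ee_rot())
E
```

```text
pics
0.0
scene {'intrinsics': array([[474.1346969 ,   0.        , 274.8423962 ],
       [  0.        , 474.1346969 , 208.38520606],
       [  0.        ,   0.        ,   1.        ]]), 'R': array([[ 0.74835753,  0.66305811,  0.01774679],
       [ 0.42512205, -0.45893097, -0.78016255],
       [-0.50914856,  0.59138507, -0.62532507]]), 't': array([-0.47233698, -0.15838361,  1.53572477])}
top {'intrinsics': array([[445.2162696 ,   0.        , 283.96155046],
       [  0.        , 445.2162696 , 210.21274537],
       [  0.        ,   0.        ,   1.        ]]), 'R': array([[-0.01354915, -0.9998501 ,  0.01077952],
       [-0.98642485,  0.01160123, -0.16380299],
       [ 0.16365338, -0.01285258, -0.98643417]]), 't': array([0.03434222, 0.59544762, 1.19663724])}
{'intrinsics': array([[352.66759574,   0.        , 282.68380518],
       [  0.        , 352.66759574, 200.91986585],
       [  0.        ,   0.        ,   1.        ]]), 'hand_eye': array([[ 9.99999878e-01,  4.65327181e-04,  1.63286128e-04,
        -1.88214067e-04],
       [-2.62859469e-05, -2.80345290e-01,  9.59899223e-01,
        -1.61105241e-01],
       [ 4.92443696e-04, -9.59899110e-01, -2.80345244e-01,
         7.71090149e-02],
       [ 0.00000000e+00,  0.00000000e+00,  0.00000000e+00,
         1.00000000e+00]])} [-1.35273262  0.95016667 -0.94810059]
```

View pics/scene0.png

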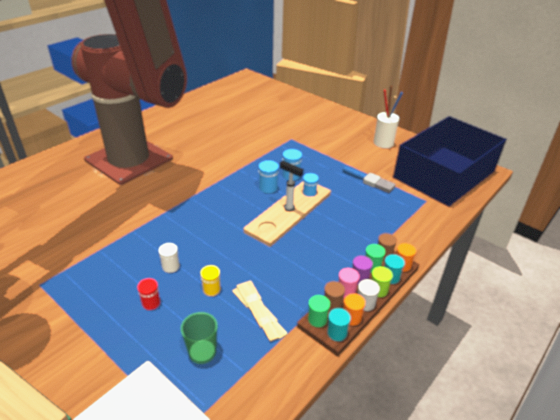

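View pics/top0.png

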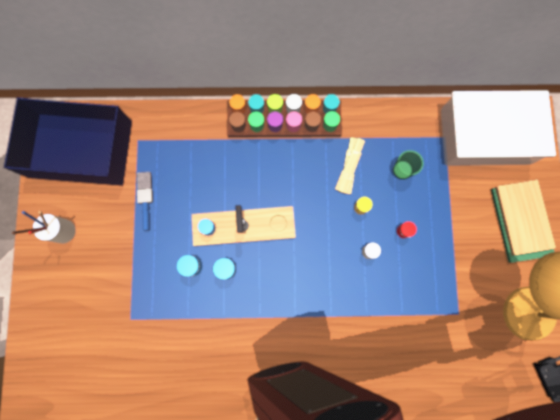

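```bash
cat > h.py <<'E'
import numpy as np, cv2
from scipy.spatial.transform import Rotation as Rn
from station import bot
def ray(c,uv,z):
    K,R,t=c["intrinsics"],c["R"],c["t"]
    d=R.T@np.linalg.solve(K,np.array([uv[0],uv[1],1.])); o=-R.T@t
    return o+d*(z-o[2])/d[2]
def cloud(c,d):
    K,R,t=c["intrinsics"],c["R"],c["t"]
    v,u=np.mgrid[:d.shape[0],:d.shape[1]]
    P=np.stack([(u-K[0,2])/K[0,0]*d,(v-K[1,2])/K[1,1]*d,d],-1)
    return (P-t)@R
def down(yaw): # tool y down, tool x at angle yaw in world
    x=np.array([np.cos(yaw),np.sin(yaw),0]); y=np.array([0,0,-1.]); z=np.cross(x,y)
    return Rn.from_matrix(np.stack([x,y,z],1)).as_rotvec()
E
python3 - <<'E'
from h import *
for n,cr in (("top",(180,130,440,290)),("scene",(220,130,380,260))):
    f=np.load(n+"0.npz"); p,d=f["p"],f["d"]; c=bot.camera_params(n); X=cloud(c,d)
    x0,y0,x1,y1=cr
    s=760//(x1-x0)
    cv2.imwrite(f"pics/{n}0c.png",cv2.resize(p[y0:y1,x0:x1,::-1],None,fx=s,fy=s,interpolation=cv2.INTER_CUBIC))
    h=cv2.cvtColor(p,cv2.COLOR_RGB2HSV); print(n, "table z",np.median(X[...,2][(d>0)&(abs(X[...,0]-.5)<.1)&(abs(X[...,1]+.2)<.1)]))
    M={"yellow":cv2.inRange(h,(23,200,150),(32,255,255)),"blue":cv2.inRange(h,(90,100,150),(104,255,255)),
       "wood":cv2.inRange(h,(12,50,140),(24,190,255)),"black":cv2.inRange(h,(0,0,0),(179,255,45))}
    for k,m in M.items():
        N,L,S,C=cv2.connectedComponentsWithStats(m)
        for i in range(1,N):
            if S[i,4]>50:
                Q=X[(L==i)&(d>0)]
                if len(Q) and 0.3<np.median(Q[:,0])<.8 and abs(np.median(Q[:,1]))<.35: print(k,S[i],C[i].round(1),np.median(Q,0).round(3),Q.max(0).round(3),Q.min(0).round(3))
E
```

```text
top table z 0.0011428473298217795
blue [176 255  23  22 246] [185.6 264.6] [0.45  0.298 0.079] [0.478 0.336 0.087] [ 0.417  0.261 -0.003]
blue [212 257  23  23 138] [222.7 267.5] [0.439 0.197 0.077] [0.471 0.233 0.089] [ 0.407  0.164 -0.006]
wood [ 192  207  103   39 2513] [244.3 225.9] [0.557 0.135 0.016] [0.611 0.289 0.164] [ 0.504 -0.001  0.001]
scene table z 0.0016331937517227663
yellow [202 267  16  14 186] [209.9 273.4] [ 0.612 -0.2    0.06 ] [ 0.629 -0.181  0.064] [ 0.589 -0.218  0.05 ]
yellow [204 282  15  13 138] [211.3 288.1] [ 0.623 -0.209  0.025] [ 0.629 -0.191  0.043] [ 0.607 -0.219  0.005]
blue [283 149  19  14 223] [292.  155.2] [0.446 0.283 0.08 ] [0.471 0.421 0.085] [ 0.329  0.256 -0.004]
blue [258 160  21  15 253] [268.2 166.9] [0.437 0.189 0.08 ] [0.463 0.314 0.086] [ 0.318  0.161 -0.002]
blue [303 173  16  22 256] [310.2 182.8] [0.556 0.234 0.059] [0.572 0.348 0.071] [ 0.469  0.219 -0.004]
blue [259 175  19  18 277] [267.8 183.9] [0.451 0.17  0.031] [0.463 0.256 0.059] [ 0.413  0.162 -0.002]
blue [180 311  39  25  84] [198.9 319.2] [ 0.654 -0.265  0.001] [ 0.706 -0.245  0.088] [ 0.623 -0.359 -0.003]
wood [ 244  182   86   64 1351] [288.2 212.9] [0.569 0.135 0.016] [0.612 0.29  0.087] [ 0.5   -0.006  0.002]
wood [202 275  18  21 101] [210.5 284.7] [ 0.621 -0.211  0.042] [ 0.629 -0.182  0.057] [ 0.6  -0.22  0.  ]
black [281 164  21  11  68] [291.  169.5] [0.564 0.136 0.153] [0.592 0.142 0.16 ] [0.529 0.132 0.147]
```

View pics/top0c.png

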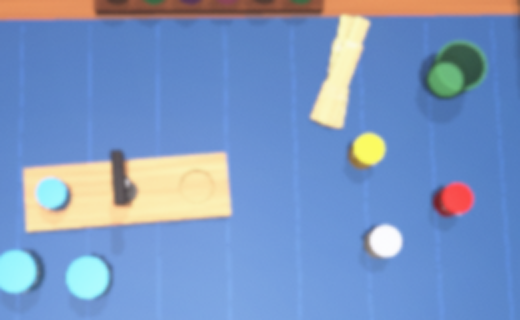

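View pics/scene0c.png

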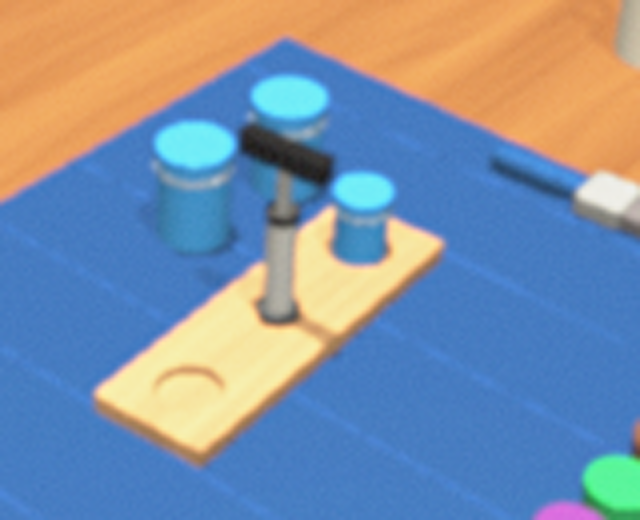

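The blue candidates in the top view are (206,227), (188,266) and (224,269). The one meant is (206,227): it is the smallest, with its top at 6–7 cm, and it stands in the carrier's pocket. The other two are about 8 cm high and stand on the bench. The empty pocket is at (278,223) and the crossbar at about (240,218). The only loose yellow pot is at (364,205).

```bash
python3 - <<'E'
from h import *
f=np.load("top0.npz"); p,d=f["p"],f["d"]; c=bot.camera_params("top"); X=cloud(c,d)
h=cv2.cvtColor(p,cv2.COLOR_RGB2HSV)
m=cv2.inRange(h,(12,50,140),(24,190,255)); m[:200]=0;m[:, :185]=0;m[250:]=0;m[:,305:]=0
N,L,S,C=cv2.connectedComponentsWithStats(m); i=1+S[1:,4].argmax()
cn=cv2.findContours((L==i).astype(np.uint8),0,2)[0][0]
Q=np.array([ray(c,q[0],.016)[:2] for q in cn],np.float32)
print("board",cv2.minAreaRect(Q))
b=cv2.inRange(h,(0,0,0),(179,255,70));b[:198]=0;b[240:]=0;b[:,:230]=0;b[:,250:]=0
print("bar",cv2.minAreaRect(np.array([ray(c,(u,v),.16)[:2] for v,u in np.argwhere((b>0)&(X[...,2]>.14))],np.float32)))
def top(name,roi,z):
    x0,y0,x1,y1=roi; A=X[y0:y1,x0:x1]; k=(abs(A[...,2]-z)<.012)
    vs,us=np.nonzero(k); Q=np.array([ray(c,(u+x0,v+y0),z)[:2] for u,v in zip(us,vs)],np.float32)
    print(name,len(Q),Q.mean(0).round(4),cv2.minEnclosingCircle(Q))
top("yellow",(350,190,378,218),.06)
top("blue",(195,215,218,238),.068)
top("red",(395,215,420,242),.06)
top("white",(360,238,385,262),.06)
f=np.load("scene0.npz"); p,d=f["p"],f["d"]; c=bot.camera_params("scene"); X=cloud(c,d)
top("yellow s",(198,262,224,300),.06)
top("blue s",(300,170,322,200),.068)
E
```

```text
board ((0.5581594705581665, 0.14396964013576508), (0.08937594294548035, 0.287467896938324), 3.8492627143859863)Traceback (most recent call last):
  File "<stdin>", line 10, in <module>
cv2.error: OpenCV(4.12.0) /io/opencv/modules/imgproc/src/convhull.cpp:143: error: (-215:Assertion failed) total >= 0 && (depth == CV_32F || depth == CV_32S) in function 'convexHull'
```

```bash
python3 - <<'E'
from h import *
f=np.load("top0.npz"); p,d=f["p"],f["d"]; c=bot.camera_params("top"); X=cloud(c,d)
h=cv2.cvtColor(p,cv2.COLOR_RGB2HSV)
def top(name,roi,z,t=.012):
    x0,y0,x1,y1=roi; A=X[y0:y1,x0:x1]; k=(abs(A[...,2]-z)<t)
    vs,us=np.nonzero(k); Q=np.array([ray(c,(u+x0,v+y0),z)[:2] for u,v in zip(us,vs)],np.float32)
    if len(Q): print(name,len(Q),Q.mean(0).round(4),cv2.minEnclosingCircle(Q),cv2.minAreaRect(Q))
top("bar",(228,198,252,240),.16)
top("yellow",(350,190,378,218),.06)
top("blue",(195,215,218,238),.068)
top("red",(395,215,420,242),.06)
top("white",(360,238,385,262),.06)
f=np.load("scene0.npz"); p,d=f["p"],f["d"]; c=bot.camera_params("scene"); X=cloud(c,d)
top("yellow s",(198,262,224,300),.06)
top("blue s",(300,170,322,200),.068)
E
```

```text
bar 175 [0.5566 0.1444] ((0.5576311349868774, 0.14249631762504578), 0.03511961176991463) ((0.5574954152107239, 0.14449429512023926), (0.06981394439935684, 0.01631418615579605), 3.8856377601623535)
yellow 192 [ 0.6074 -0.1945] ((0.6082619428634644, -0.19395650923252106), 0.022371184080839157) ((0.6075553297996521, -0.19470223784446716), (0.04083273559808731, 0.042164772748947144), 62.01914596557617)
blue 196 [0.5503 0.244 ] ((0.5496265292167664, 0.24395617842674255), 0.021983928978443146) ((0.5501683354377747, 0.24340179562568665), (0.04133104532957077, 0.04014717787504196), 44.92235565185547)
red 193 [ 0.5371 -0.3138] ((0.5370039343833923, -0.31358930468559265), 0.021850714460015297) ((0.5374501347541809, -0.31350046396255493), (0.04206860810518265, 0.03891944885253906), 89.2896957397461)
white 194 [ 0.4795 -0.2118] ((0.47944992780685425, -0.21117651462554932), 0.022075939923524857) ((0.4797258973121643, -0.21169336140155792), (0.03985907882452011, 0.042383238673210144), 25.30630874633789)
yellow s 266 [ 0.6117 -0.2017] ((0.6116782426834106, -0.2016964554786682), 0.02664259821176529) ((0.6109570860862732, -0.20246657729148865), (0.04045181721448898, 0.0505053736269474), 46.87950897216797)
blue s 145 [0.5547 0.2352] ((0.5556372404098511, 0.23531699180603027), 0.02898598648607731) ((0.5552963018417358, 0.2345099002122879), (0.04002280905842781, 0.05461159348487854), 37.5684700012207)
```

```bash
python3 - <<'E'
from h import *
print("yaw now",Rn.from_rotvec(bot.current_ee_rot()).as_matrix().round(3).tolist())
c=bot.camera_params("top")
for uv in [(337,190),(355,193),(345,196),(278,223)]: print(uv,ray(c,uv,.014).round(3))
for nm,P,ys in [("pick",(.6075,-.1945),[-.7,0.067,np.pi-.7,np.pi+.067]),("place",(.5645,.0444),[.067,np.pi+.067]),("bar",(.5578,.1443),[np.pi/2+.067,-np.pi/2+.067])]:
  for y in ys:
    for z in (.03,.3):
      q=bot.ik([*P,z],down(y)); print(nm,round(y,2),z,None if q is None else np.round(q,2))
E
```

```text
yaw now [[0.341, -0.0, 0.94], [-0.94, 0.002, 0.341], [-0.002, -1.0, 0.0]]
(337, 190) [ 0.659 -0.128  0.014]
(355, 193) [ 0.65  -0.18   0.014]
(345, 196) [ 0.641 -0.151  0.014]
(278, 223) [0.565 0.044 0.014]
pick -0.7 0.03 [-0.43  0.45  1.63  0.    1.07  0.27]
pick -0.7 0.3 [-0.43  0.21  1.39  0.    1.54  0.27]
pick 0.07 0.03 [-0.43  0.45  1.63 -0.    1.07 -0.5 ]
pick 0.07 0.3 [-0.43  0.21  1.39 -0.    1.54 -0.5 ]
pick 2.44 0.03 None
pick 2.44 0.3 None
pick 3.21 0.03 [-0.43  0.45  1.63 -0.    1.07  2.64]
pick 3.21 0.3 [-0.43  0.21  1.39 -0.    1.54  2.64]
place 0.07 0.03 [-0.06  0.3   1.82 -0.    1.02 -0.13]
place 0.07 0.3 [-0.06  0.04  1.58 -0.    1.52 -0.13]
place 3.21 0.03 None
place 3.21 0.3 None
bar 1.64 0.03 [ 0.12  0.32  1.8   0.    1.03 -1.52]
bar 1.64 0.3 [ 0.12  0.06  1.56  0.    1.52 -1.52]
bar -1.5 0.03 [ 0.12  0.32  1.8  -0.    1.03  1.62]
bar -1.5 0.3 [ 0.12  0.06  1.56 -0.    1.52  1.62]
```

```bash
cat >> h.py <<'E'
def wcam():
    T=np.eye(4); T[:3,:3]=Rn.from_rotvec(bot.current_ee_rot()).as_matrix(); T[:3,3]=bot.current_position()
    w=bot.camera_params("wrist"); M=T@np.asarray(w["hand_eye"])
    return {"intrinsics":w["intrinsics"],"R":M[:3,:3].T,"t":-M[:3,:3].T@M[:3,3]}
def shot(name):
    c=wcam(); p,d=bot.snapshot("wrist"); cv2.imwrite(f"pics/{name}.png",p[:,:,::-1]); np.savez(name+".npz",p=p,d=d,**c)
    return c,p,d
E
python3 - <<'E'
from h import *
bot.goto([.5645,.0444,.22],down(.067)); c,p,d=shot("w_pocket")
X=cloud(c,d); print(bot.current_time())
bot.goto([.6075,-.1945,.17],down(-.3)); c,p,d=shot("w_yellow")
print(bot.current_time(),bot.current_position(),bot.current_gripper_width())
E
```

```text
2.7083
3.7333 [ 0.60786465 -0.1930157   0.17056631] 0.0867056956157228
```

View pics/w_pocket.png

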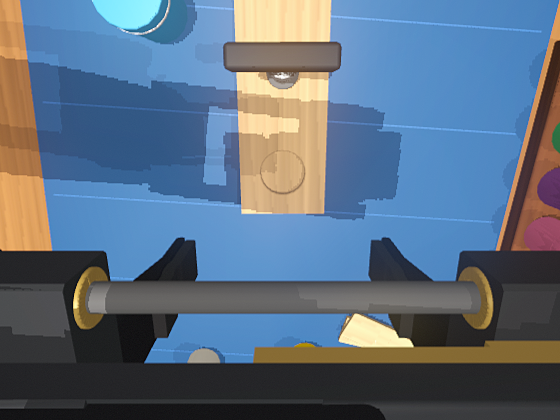

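View pics/w_yellow.png

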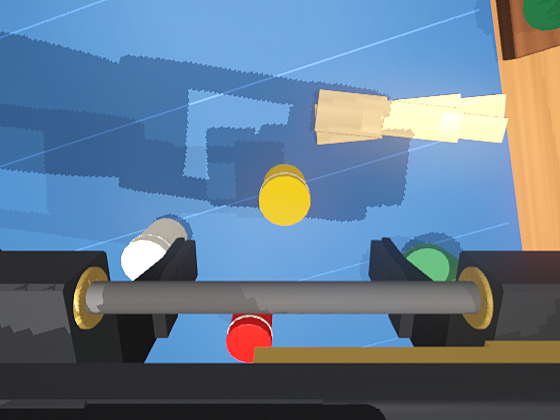

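The pocket rim is around (282,172) in the first wrist image. The yellow lid is around (285,194) in the second, and both are clear of the fingers.

```bash
python3 - <<'E'
from h import *
f=np.load("w_yellow.npz"); c={k:f[k] for k in("intrinsics","R","t")}; X=cloud(c,f["d"])
k=(abs(X[...,2]-.06)<.006); k[:150]=0;k[240:]=0;k[:,:240]=0;k[:,330:]=0
v,u=np.nonzero(k); Q=np.array([ray(c,q,.06)[:2] for q in zip(u,v)],np.float32); print("yellow",cv2.minEnclosingCircle(Q),Q.mean(0))
f=np.load("w_pocket.npz"); c={k:f[k] for k in("intrinsics","R","t")}; p=f["p"]; X=cloud(c,f["d"])
g=p[140:205,250:315].copy(); cv2.imwrite("pics/pk.png",cv2.resize(g[:,:,::-1],None,fx=8,fy=8,interpolation=cv2.INTER_CUBIC))
g2=cv2.cvtColor(g,cv2.COLOR_RGB2GRAY).astype(float)
bh=cv2.morphologyEx(g2.astype(np.uint8),cv2.MORPH_BLACKHAT,np.ones((7,7)))
m=bh>25; v,u=np.nonzero(m); r=np.hypot(u-32,v-32); s=(r>15)&(r<28)
e=cv2.fitEllipse(np.stack([u[s],v[s]],1).astype(np.float32)); print(s.sum(),e, ray(c,(e[0][0]+250,e[0][1]+140),.016).round(4))
k=(abs(X[...,2]-.012)<.003); Z=X[140:205,250:315,2]; print("floor z",Z[32,32],"top",Z[32,2],Z[60,32])
k=abs(X[...,2]-.16)<.006; k[:30]=0;k[100:]=0; k[:,:210]=0;k[:,355:]=0
v,u=np.nonzero(k); print("bar",cv2.minAreaRect(np.array([ray(c,q,.16)[:2] for q in zip(u,v)],np.float32)))
m=cv2.inRange(cv2.cvtColor(p,cv2.COLOR_RGB2HSV),(8,30,60),(26,200,255)); m[:,:225]=0;m[:,345:]=0;m[:75]=0;m[225:]=0
v,u=np.nonzero(m); Q=np.array([ray(c,q,.016)[:2] for q in zip(u,v)],np.float32); print("board part",cv2.minAreaRect(Q))
E
```

```text
yellow ((0.6081191301345825, -0.19498799741268158), 0.021342221647500992) [ 0.6084324  -0.19480328]
182 ((31.969799041748047, 31.39287567138672), (43.15998840332031, 44.1184196472168), 121.45877838134766) [0.5639 0.0463 0.016 ]
floor z 0.007043386583257371 top 0.016148094582031442 0.014371470956957944
bar ((0.5573986172676086, 0.144109308719635), (0.06853543221950531, 0.01571531780064106), 3.7970619201660156)
board part ((0.5624807476997375, 0.07108769565820694), (0.08969695121049881, 0.1419159471988678), 3.8371684551239014)
```

View pics/pk.png

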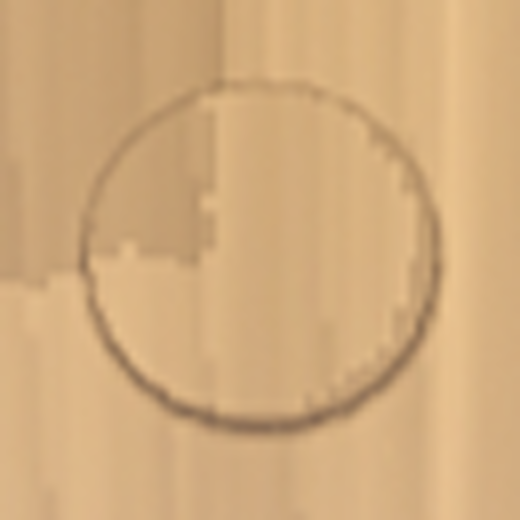

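```bash
python3 - <<'E'
from h import *
bot.line_to([.6080,-.1948,.17],down(-.3)); bot.hold(.3); print(bot.current_position())
bot.line_to([.6080,-.1948,.025],speed=.12); bot.hold(.2); print(bot.current_position(),bot.current_ft_force())
bot.set_gripper(.030); print(bot.current_gripper_width(),bot.current_time())
bot.line_to([.6080,-.1948,.24],speed=.2); 
bot.goto([.5650,.0303,.20],down(.067)); bot.hold(.3)
print(bot.current_position(),bot.current_gripper_width(),bot.current_ft_force(),bot.current_time())
shot("w_held")
E
```

```text
[ 0.60802212 -0.19465622  0.17003425]
[ 0.60851945 -0.19501116  0.02584305] [ 0.31308906  0.86540419 -0.97127364]
0.04139656169972853 6.6667
[0.5653917  0.02917461 0.20010164] 0.04151256295827467 [ 0.31286258  0.19401848 -1.01347277] 9.1167
```

View pics/w_held.png

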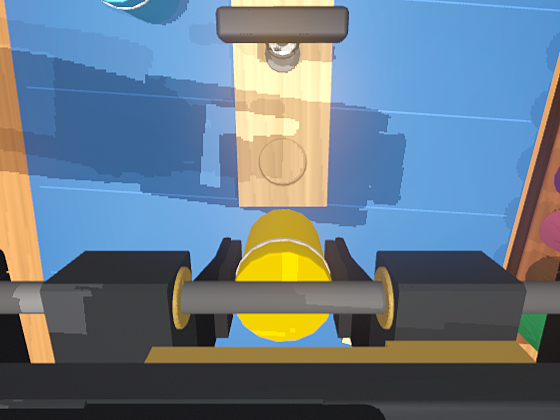

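The yellow pot is held upright in the jaws. Its lid is around (284,290), and the pocket is visible at (282,161). Next I'll find the offset between pot and pocket.

```bash
python3 - <<'E'
from h import *
print(bot.current_position())
f=np.load("w_held.npz"); c={k:f[k] for k in("intrinsics","R","t")}; p=f["p"]; X=cloud(c,f["d"])
h=cv2.cvtColor(p,cv2.COLOR_RGB2HSV); m=(cv2.inRange(h,(20,150,80),(34,255,255))>0)&(X[...,2]>.1)
m[:200]=0;m[345:]=0;m[:,:225]=0;m[:,340:]=0
z=X[m][:,2]; print("z max",np.percentile(z,[1,50,90,99]).round(4))
zt=np.median(z[z>np.percentile(z,90)-.006]); k=m&(abs(X[...,2]-zt)<.004)
v,u=np.nonzero(k); Q=np.array([ray(c,q,zt)[:2] for q in zip(u,v)],np.float32)
print("lid",zt,cv2.minEnclosingCircle(Q), Q.max(0),Q.min(0))
g2=cv2.cvtColor(p[125:200,245:320],cv2.COLOR_RGB2GRAY)
bh=cv2.morphologyEx(g2,cv2.MORPH_BLACKHAT,np.ones((7,7)))
v,u=np.nonzero(bh>25); r=np.hypot(u-37,v-36); s=(r>16)&(r<30)
e=cv2.fitEllipse(np.stack([u[s],v[s]],1).astype(np.float32)); print(s.sum(),e, ray(c,(e[0][0]+245,e[0][1]+125),.016).round(4))
m=cv2.inRange(h,(8,30,60),(26,200,255)); m[:,:225]=0;m[:,345:]=0;m[:75]=0;m[210:]=0
v,u=np.nonzero(m); Q=np.array([ray(c,q,.016)[:2] for q in zip(u,v)],np.float32); print("board part",cv2.minAreaRect(Q))
E
```

```text
[0.56530334 0.02938705 0.20007741]
z max [0.1801 0.2334 0.2345 0.2353]
lid 0.23390476874124175 ((0.5650137662887573, 0.029025383293628693), 0.02176782861351967) [0.584771   0.05063825] [0.5458049 0.007438 ]
206 ((37.074310302734375, 36.32550048828125), (46.311424255371094, 46.95832061767578), 115.49568939208984) [0.5639 0.0461 0.016 ]
board part ((0.5630888938903809, 0.061648085713386536), (0.08967511355876923, 0.12987849116325378), 3.8530690670013428)
```

```bash
cat >> h.py <<'E'
def fine(P,rot,speed=.1,n=2,settle=.15):
    P=np.array(P,float); cmd=P.copy()
    for i in range(n):
        bot.line_to(cmd,rot,speed=speed); bot.hold(settle); e=P-bot.current_position()
        cmd+=e
    return cmd-e
E
python3 - <<'E'
from h import *
o=down(.067)
cmd=fine([.5644,.0458,.060],o,.15,3); print(bot.current_position(),cmd)
f0=bot.current_ft_force(); print(f0)
for z in (.050,.046,.043,.041,.039,.037):
    cmd[2]+=z-bot.current_position()[2]; bot.line_to(cmd,o,speed=.03); f=bot.current_ft_force()-f0; print(z,bot.current_position().round(4),f.round(2))
    if f[2]>4: break
print(bot.current_time()); shot("w_low"); p,d=bot.snapshot("scene"); cv2.imwrite("pics/s_low.png",cv2.resize(p[150:270,200:360,::-1],None,fx=5,fy=5,interpolation=cv2.INTER_CUBIC))
E
```

```text
[0.56437422 0.04581662 0.05988608] [0.56436558 0.0458003  0.0599134 ]
[-0.35313413 -0.06897297 -1.65543354]
0.05 [0.5641 0.0458 0.0496] [0.27 0.3  0.36]
0.046 [0.5642 0.0458 0.0462] [-0.89 -0.23 -0.45]
0.043 [0.5641 0.0458 0.043 ] [0.17 0.4  0.37]
0.041 [0.5642 0.0458 0.0411] [0.28 0.22 0.22]
0.039 [0.5642 0.0458 0.0389] [ 0.23  0.85 -0.35]
0.037 [0.5642 0.0458 0.037 ] [-0.21 -0.22 -0.01]
12.975
```

View pics/s_low.png

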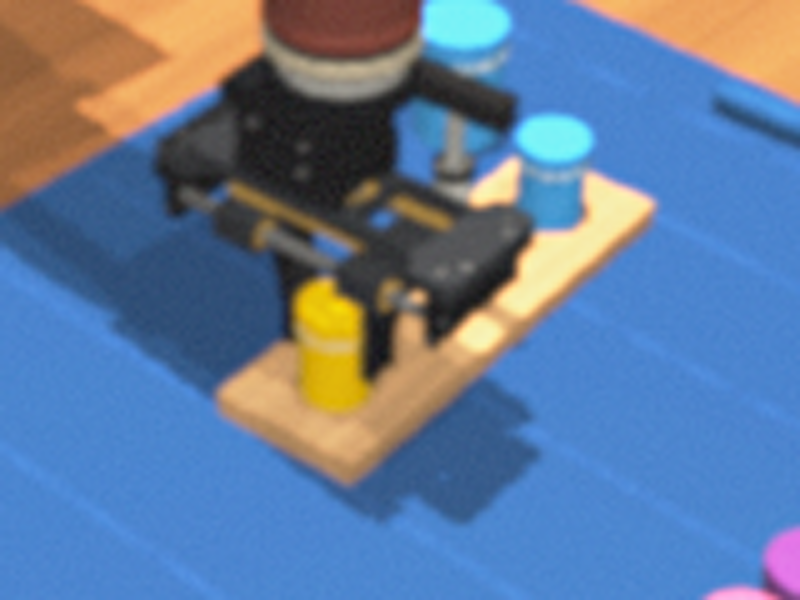

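View pics/w_low.png

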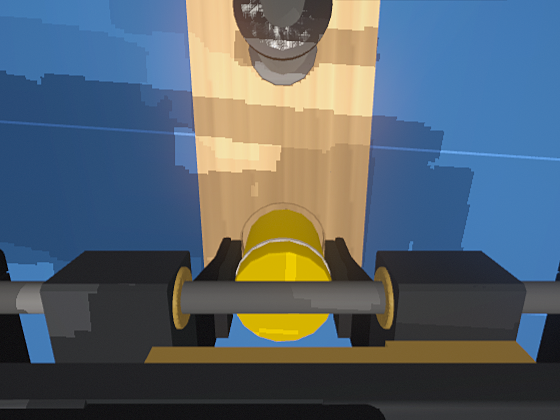

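No contact force at 5 mm below the height where the pot would touch the board top. The wrist view also shows the rim arc around the pot at (282,210), so it is in the pocket. I'll lower the last bit and release.

```bash
python3 - <<'E'
from h import *
o=down(.067); f0=bot.current_ft_force(); cmd=np.array([.5642,.0458,.037])
for z in (.036,.0352,.0345,.0338):
    cmd[2]=z; bot.line_to(cmd,o,speed=.02); f=bot.current_ft_force()-f0; print(bot.current_position().round(4),f.round(2))
    if f[2]>3: break
bot.set_gripper(.06); bot.hold(.1)
bot.line_to([.5642,.0458,.2],o,speed=.2); bot.hold(.3); print(bot.current_time())
shot("w_rel")
p,d=bot.snapshot("top"); np.savez("top1.npz",p=p,d=d); cv2.imwrite("pics/top1.png",p[:,:,::-1])
E
```

```text
[0.5641 0.0458 0.0359] [-0.35 -0.2  -1.16]
[0.5641 0.0458 0.0351] [-0.31 -0.01  0.08]
[0.5642 0.0458 0.0344] [ 0.75 -0.11 -0.64]
[0.5642 0.0458 0.0337] [-0.32 -0.24 -0.21]
16.1167
```

View pics/w_rel.png

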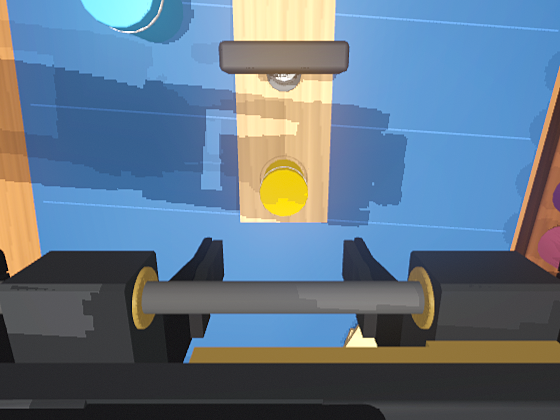

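The pot stands in the pocket: lid at (284,190), with the rim crescent visible at (284,162). Next I'll check its height and centring, and locate the bar.

```bash
python3 - <<'E'
from h import *
f=np.load("w_rel.npz"); c={k:f[k] for k in("intrinsics","R","t")}; X=cloud(c,f["d"])
def blob(X,c,roi,z,t=.006):
    x0,y0,x1,y1=roi; v,u=np.nonzero(abs(X[y0:y1,x0:x1,2]-z)<t)
    Q=np.array([ray(c,(a+x0,b+y0),z)[:2] for a,b in zip(u,v)],np.float32)
    print(z,np.median(X[y0:y1,x0:x1,2][v,u]).round(4),cv2.minEnclosingCircle(Q),cv2.minAreaRect(Q))
blob(X,c,(250,150,320,222),.068); blob(X,c,(205,25,365,85),.16)
f=np.load("top1.npz"); c=bot.camera_params("top"); X=cloud(c,f["d"]); blob(X,c,(195,215,218,238),.068,.012)
E
```

```text
0.068 0.0668 ((0.5642929077148438, 0.045654285699129105), 0.02120627835392952) ((0.564053475856781, 0.04553838074207306), (0.04121353477239609, 0.04135923460125923), 30.720678329467773)
0.16 0.1586 ((0.5574617981910706, 0.1445373296737671), 0.03466009721159935) ((0.5574867725372314, 0.1439831554889679), (0.06858009845018387, 0.01570768840610981), 3.8571064472198486)
0.068 0.0676 ((0.5501790642738342, 0.2440241128206253), 0.021800976246595383) ((0.5501762628555298, 0.24340975284576416), (0.04130858555436134, 0.040147118270397186), 44.921817779541016)
```

View pics/top1.png

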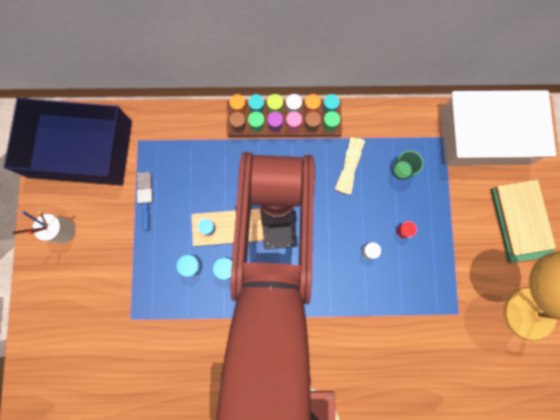

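The lid is at z≈0.067, centred within about 1 mm of the pocket, and the blue pot hasn't moved. Now I'll grip the crossbar and draw it 2 cm.

```bash
python3 - <<'E'
from h import *
o=down(np.pi/2+.067)
bot.goto([.5576,.1443,.26],o); bot.set_gripper(.05)
cmd=fine([.5576,.1443,.19],o,.12,2); print(bot.current_position())
cmd[2]=.131; bot.line_to(cmd,o,speed=.08); bot.hold(.2); P=bot.current_position(); f0=bot.current_ft_force(); print(P,f0)
bot.set_gripper(.005); bot.hold(.2); print(bot.current_gripper_width(),(bot.current_ft_force()-f0).round(2))
P=bot.current_position(); 
fine(P+[0,0,.020],o,.03,2,.2); print((bot.current_position()-P).round(4),[(bot.current_ft_force()-f0).round(2).tolist() for _ in range(3)],bot.current_time())
p,d=bot.snapshot("scene"); cv2.imwrite("pics/s_draw.png",cv2.resize(p[130:260,220:360,::-1],None,fx=4,fy=4,interpolation=cv2.INTER_CUBIC))
shot("w_draw")
E
```

```text
[0.55677354 0.14421219 0.18873152]
[0.55728961 0.14425956 0.1317406 ] [0.57725638 0.28573085 0.076229  ]
0.015848334656737826 [-0.7  -0.47 -0.93]
[-0.      0.      0.0201] [[-0.43, -0.69, -3.77], [-0.43, -0.69, -3.77], [-0.43, -0.69, -3.77]] 22.7
```

View pics/s_draw.png

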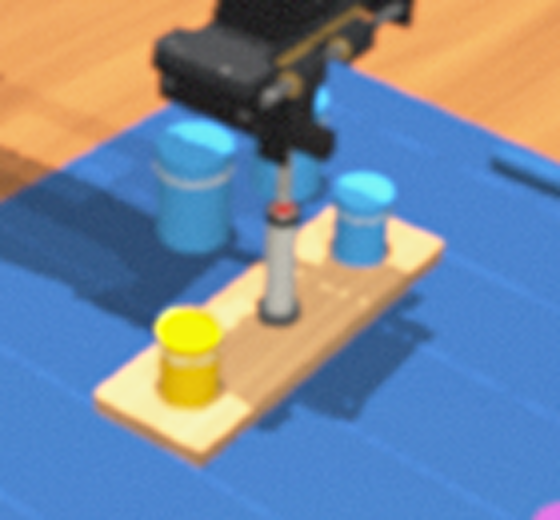

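View pics/w_draw.png

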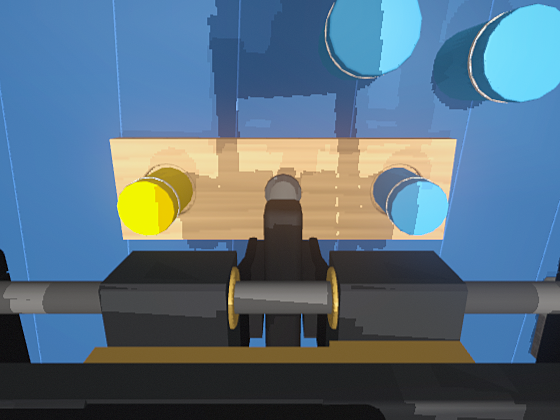

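The red band shows just above the sleeve at (284,210). The force change of −3.8 N compares with 3.5 N expected, and the carrier is still on the bench. I'll pause there and then lift.

```bash
python3 - <<'E'
from h import *
o=down(np.pi/2+.067)
bot.hold(1.0); P=bot.current_position(); print(P,bot.current_time())
f0=bot.current_ft_force()
bot.line_to(P+[0,0,.028],o,speed=.02); print((bot.current_ft_force()-f0).round(2))
bot.line_to(P+[0,0,.120],o,speed=.035); bot.hold(1.5)
print(bot.current_position(),(bot.current_ft_force()-f0).round(2),bot.current_gripper_width(),bot.current_time())
for i in range(2):
  p,d=bot.snapshot("scene"); cv2.imwrite(f"pics/s_lift{i}.png",cv2.resize(p[90:270,200:380,::-1],None,fx=3,fy=3,interpolation=cv2.INTER_CUBIC))
  c,p,d=shot(f"w_lift{i}"); X=cloud(c,d)
  k=np.zeros(d.shape,bool);k[140:240,100:470]=1
  h=cv2.cvtColor(p,cv2.COLOR_RGB2HSV); m=k&(cv2.inRange(h,(8,30,60),(26,150,255))>0)&(X[...,2]>.06)&(X[...,2]<.16)
  A=X[m]; G,*_=np.linalg.lstsq(np.c_[A[:,:2]-A[:,:2].mean(0),np.ones(len(A))],A[:,2],rcond=None); print("slopes, top z",G.round(4),len(A),np.median(A[:,2]))
  bot.hold(.5)
E
```

```text
[0.55689453 0.14413596 0.15123216] 23.8
[ 1.46  0.52 -3.57]
[0.55691476 0.14412135 0.27125939] [ 0.72 -0.85 -3.47] 0.015665814250295926 29.625
slopes, top z [-0.0039 -0.0022  0.1142] 20481 0.11360845163555076
slopes, top z [-0.0038 -0.0022  0.1142] 20499 0.11361544165873994
```

View pics/s_lift1.png

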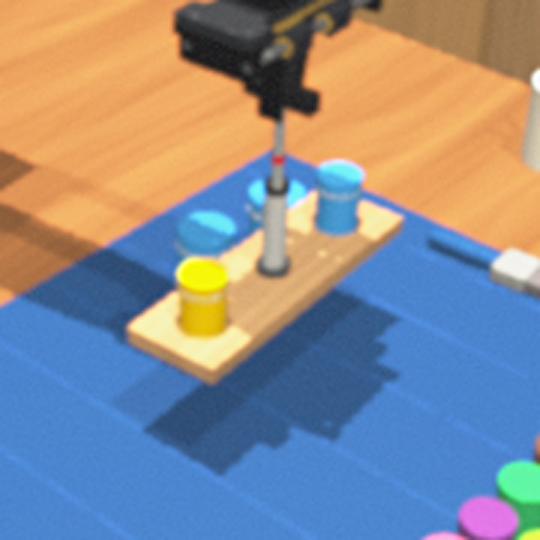

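View pics/w_lift1.png

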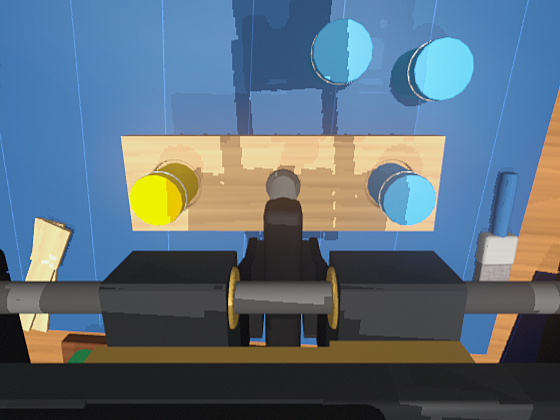

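The carrier hangs level with its underside at about 0.098 m. The draw is about 41 mm and both pots are in their pockets.

```bash
python3 - <<'E'
from station import bot
print(abs(bot.current_qd()).max(), bot.current_time()); bot.close_job()
E
```

```text
0.0017804694534820514 30.825
the job is handed in; nothing more can be done
```

I weighed the kit and handed the job in at about 31 s of the 59 s allowed. `close_job()` gives no verdict, so these are my own last checks:

- **Pot placing:** the yellow pot went into the empty pocket. Its lid measured 67 mm above the bench (68 expected), within about 1 mm of the pocket centre.
- **Red band pause:** I drew the crossbar 20 mm and paused there for over a second. The band showed just above the sleeve. The force change was 3.8 N against 3.5 N expected, and the carrier was still on the bench.
- **Final hold:** the underside is about 98 mm above the bench and the tilt under 0.005 rad. The draw is about 41 mm, worked out from the gripper and board heights. Two pictures half a second apart show it still.
- **Pots at the end:** both looked upright in their pockets in the last pictures.

The camera estimates of the pocket centre differed by up to 2 mm. I aimed between them, and the pot went in without any contact force. One board measurement was spoiled, probably by the yellow pot in the picture, and I discarded it.

I kept clear of the other pots, cup, brush and blanks, and they looked unmoved in the pictures. I did not measure their final positions.

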